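# Nail sample under a half-open curing lamp

## Robot

A 6-joint arm with a two-finger parallel gripper is mounted at the origin on the work surface. World frame = base frame: x ahead of the robot, y to its left, z up, the work surface at z = 0. Lengths are in m, angles in rad, forces in N, time in s.
With the tool pointing down it reaches from about 0.35 to 0.975 m from the base axis. Payload 4.9 kg.
Tool frame: the origin (TCP) lies on the centre line of the jaws, within the pads' length; the fingertips stand ctrl.nose_length ahead of it and the grasp point (between the pads) lies 2 mm behind it (ctrl.nose_length is the distance from the TCP to the fingertips, in m); z points along the fingers, y is the direction in which the jaws open and shut (so a half turn about z gives the same grasp; the last joint's range is limited). The gripper opens to 85 mm and grips with 20 to 120 N. Pads are 22 mm wide; open, the fingers measure 114 mm over their backs; the gripper's body (76 mm by 85 mm) begins 54 mm behind the grasp point. The pads swing forward as they close: fully open they stand 13 mm farther back than shut.
Start: joints at [1.024, 0.053, 1.613, -0, 1.476, -0.119], TCP at [0.259, 0.569, 0.248] pointing down, gripper open.
Joint ranges: [-3.01, 3.01], [-1.01, 2.22], [0.06, 2.58], [-1.02, 4.17], [0.09, 2.62], [-3.14, 3.14]. Speed limits (rad/s): [2.57, 2.57, 3.14, 3.14, 3.14, 3.14].

## Interface

Orientations are given as a rotation vector (axis times angle).
In Python, from station import sensors, get_image, order, ctrl gives the robot as it stands.
- The arm moves only by the tool move_arm, never from a script. Its argument "increments" is a list of rows, each a list of 5 numbers: the shift along the tool's x, y, z in cm, then the turn about the tool's z in degrees, then the finger opening in cm, from 0 to 8.54. In form: [[dx, dy, dz, twist, gripper], ...]. A call has 1 to 5 rows; each row is the pose to reach, as a shift and turn from the pose commanded when the call began, along the tool's axes at that moment; what a row does not reach only later rows make up. A row lasts 1/8 s, in which the tool goes at most 62.5 mm and 10.7 degrees, less where a joint would pass 70% of its speed; a pose out of reach is approached as far as the arm can. A call with a gripper value outside its range is refused whole. The fingers move at their own pace and stop on an object; "newtons" is the grip in N (left out, the last holds). Time passes only in rows, so rows that repeat a pose let the fingers close. It gives the time, the measured TCP pose, the force and the opening at its end, in the units of the state.
- sensors.get_obs(): the state, without advancing time (a new reading comes with each control period).
- get_image(name): name is "scene" or "side" or "wrist"; returns a dict with "image" (480x640x3 uint8, red, green, blue), "K" (3x3 intrinsics, pixels), "R" (3x3) and "t" (3): a world point X has camera coordinates R X + t. Camera axes: x right, y down, z forward; pixel columns grow to the right and rows downward; lengths in m; the calibration is good to about 2 mm. A picture is of the moment at which its call begins. There is no depth.
- order.finish_job(): hands the job in, once; it reports no verdict.
The state is a dict: "t": time; "q": joint angles; "dq": joint speeds; "effort": joint torques, N m; "tool_pos": TCP position; "tool_rot": TCP orientation; "contact_force": force on the tool from outside, world axes, zero at the start; "wrist_torque": the same for the moment, N m; "opening": finger opening in m.
Only numpy, scipy, OpenCV 4.12 (cv2) and the standard library are available. Lean on these libraries where they do the work, as an engineer would, in place of code of your own. Each camera call takes 0.05 s, during which the arm holds its last target.

## Task

Take the sample wand (the rod with the flat practice nail on its end, not the brush beside it) from the wooden brush rest and lay it level in the two V-rests of the curing station, nail end towards the lamp and about 2 cm short of the shutter; lower it in, do not drop it, and let go. Then slide the lamp's spring-loaded shutter open by its upright tab to half of its travel, never wide open, and finish while still holding it there with the gripper, because the spring shuts it when released. Leave the brush and the other things on the table where they are.

Things in the scene. Friction and masses are not known exactly. Their poses are not given: they have to be found in the camera images.
- station: Fixed grey base plate 130 x 310 x 8 mm with two aluminium V-rests and a white lamp housing (84 mm high, window towards the V-rests). Origin on the table under the middle between the V-rests; z up; +y runs along the V-rests to the lamp, the way the nail must point. V-rests are 14 mm thick, at y = -45 and +45 mm. The closed shutter's face is at y = 107 mm. Position and yaw vary.
- saddle_mid (a point): Where the wand's centre lies when seated: midway between the V-rests, 50 mm above the table. The nail's end is then at station y = 85 mm, 22 mm short of the shutter (70 to 102 mm is good). The 90 degree notches open upward, 31 mm wide at the mouth; apex 41.5 mm, top edges 57 mm above the table.
- wand_center (a point): Sample wand's centre, on the axis of its round aluminium handle: 12 mm diameter, from -75 to +60 mm along its own x, then a flat white practice nail 14 mm wide to +85 mm. Own +x points to the nail; about 50 g. Starts lying level in one of the two grooves of the brush rest, its axis 34 mm above the table.
- nail_tip (a point): The nail's far end, 85 mm from the wand's centre along the wand's +x.
- brush_center (a point): Look-alike brush, to be left alone: same aluminium handle of 12 mm diameter, from -75 to +50 mm along its own x from this point on its axis, then a tapered ferrule and a pointed grey tuft in place of the nail. It lies in the other groove of the brush rest.
- brush_rest: Fixed wooden rest, base 110 x 125 x 8 mm, origin on the table under its centre. Two V-grooves along its own x at y = -32 and +32 mm, each made of two 12 mm thick notched posts at x = -42 and +42 mm, open between them: a rod can be taken from above at its centre. Tips point to +x. Which groove holds the wand varies, as do position and yaw.
- shutter (a joint): Opening of the lamp's shutter in m: 0 shut (at the start), 0.060 wide open, half travel 0.030. It slides straight along the station's -x, along the rails towards the side where they run past the window. Spring force 2.4 N shut, rising 1.2 N per 10 mm (6 N at half travel); it springs shut when released.
- tab (a point): Centre of the shutter's grip tab: upright black bar 12 mm thick along the slide direction, 18 mm wide across it, from 80 to 132 mm above the table (this point is at 112 mm), above the rail and just in front of the housing. When shut it is at station x = +26, y = 103 mm; it moves with the shutter. Axes as the station's.
- gel_pot: Bystander, to be left alone: short black screw-top gel pot, 38 mm across, 28 mm tall; origin at the centre of its underside.
- dappen: Bystander, to be left alone: small open white ceramic dish, 52 mm across, 30 mm tall; origin at the centre of its underside.
- tin: Bystander, to be left alone: round flat aluminium tin, 72 mm across, 30 mm tall; origin at the centre of its underside.
- polish: Bystander, to be left alone: black polish bottle with a black cap, 32 mm across, 75 mm tall; origin at the centre of its underside.
- buffer: Bystander, to be left alone: grey nail-buffer block 30 x 90 x 26 mm; origin at the centre of its underside.
- pink_jar: Bystander, to be left alone: open pale-pink jar, 50 mm across, 40 mm tall; origin at the centre of its underside.
Things that resemble listed ones, but are neither listed nor needed, are in the scene too. Leave any orange look-alike of the part that bears wand_center alone.

How it is judged:
On the way:
1. the wand lies level in both V-rests, nail towards the lamp, let go, the shutter still shut (y of nail_tip in the frame of station between 0.07 and 0.102 m and x of wand_center in the frame of station between -0.005 and 0.005 m and z of wand_center in the frame of station between 0.046 and 0.054 m and angle between wand_center's own x axis and vertical between 1.5208 and 1.6208 rad and angle between the x axis of wand_center and the y axis of station, either way round below 0.09 rad and contact force between the fingers and wand below 0.05 N and contact force between station and wand above 0.1 N and linear speed of wand below 0.03 m/s and value of joint shutter below 0.005 m), for 0.2 s.
At the end, for the whole second after the job is handed in: Wand at rest and level (0.05 rad) in both V-rests, along them within 0.09 rad, centred within 5 mm, axis 46 to 54 mm high, nail end at station y 70 to 102 mm, not touched by the fingers; the fingers hold the shutter still with over 1.5 N at 24 to 36 mm of its 60 mm travel (y of nail_tip in the frame of station between 0.07 and 0.102 m and x of wand_center in the frame of station between -0.005 and 0.005 m and z of wand_center in the frame of station between 0.046 and 0.054 m and angle between wand_center's own x axis and vertical between 1.5208 and 1.6208 rad and angle between the x axis of wand_center and the y axis of station, either way round below 0.09 rad and contact force between the fingers and wand below 0.05 N and contact force between station and wand above 0.1 N and linear speed of wand below 0.03 m/s and value of joint shutter between 0.024 and 0.036 m and velocity of joint shutter between -0.01 and 0.01 m/s and contact force between the fingers and shutter above 1.5 N); the arm keeps its last pose, push and grip.
It fails at once if the shutter is opened wide (past 50 mm) (value of joint shutter above 0.05 m).
It fails at once if the wand is dropped (falls freely, faster than 0.6 m/s) (linear speed of wand above 0.6 m/s and contact force between the fingers and wand below 0.02 N).
It fails at once if the brush is moved more than 25 mm (distance of brush_center from where it was at the start of the episode above 0.025 m).
It fails at once if a bystander (pot, dish, tin, bottle, buffer, jar) is moved more than 25 mm (distance of any of gel_pot, dappen, tin, polish, buffer, pink_jar from where it was at the start of the episode above 0.025 m).
It also fails if it takes over 51 s, if anything falls off the work surface, if the arm or the gripper's body presses on something with over 40 N, if the wrist force passes 120 N, or if a joint passes its speed limit or range.

## Working session

There is one attempt and no reset: what is moved stays moved. The work goes in short steps, Python scripts to look and compute and a tool call to move; the robot and the scene stay as the last step left them, time stands still between calls to the robot, and variables do not carry over. Pictures are saved under pics/ and viewed, and the job is handed in when it is done.

Besides the shell and the picture viewer there is one more tool, called after "Call:" as name([rows], argument=value, ...), one row to a line, values as JSON. move_arm: Moves the arm, as the interface text tells. Its arguments: {"type":"object","properties":{"increments":{"type":"array"},"newtons":{"type":"number"}},"required":["increments"]}

```bash
ls; mkdir -p pics; cat > h.py <<'E'
import numpy as np, cv2
from station import sensors, get_image, order, ctrl
def ray(c,u,v):
    d=np.linalg.inv(c["K"])@np.array([u,v,1.]); R=np.array(c["R"]); return -R.T@np.array(c["t"]), R.T@d
def onz(c,u,v,z):
    o,d=ray(c,u,v); return o+d*(z-o[2])/d[2]
def proj(c,X):
    p=np.array(c["K"])@(np.array(c["R"])@np.array(X)+np.array(c["t"])); return p[:2]/p[2]
def save(c,n): cv2.imwrite(n,cv2.cvtColor(c["image"],cv2.COLOR_RGB2BGR))
E
python3 - <<'E'
from h import *
import pickle
for n in ["scene","side","wrist"]:
    c=get_image(n); save(c,f"pics/{n}0.png"); pickle.dump(c,open(f"{n}0.pkl","wb")); print(n,np.round(-np.array(c["R"]).T@c["t"],3))
print(sensors.get_obs(), ctrl.nose_length)
E
```

```text
pics
scene [1.353 0.341 0.687]
side [ 0.063 -1.06   1.098]
wrist [0.187 0.603 0.372]
{'t': 0.15, 'q': array([ 1.02400774e+00,  5.32332927e-02,  1.61398927e+00,  2.68101590e-05,
        1.47600940e+00, -1.18972735e-01]), 'dq': array([-6.17329371e-04, -5.02363025e-03, -4.60831286e-03, -8.42964994e-05,
       -2.82010748e-03, -6.98291358e-05]), 'effort': array([-5.03659448e-04, -3.94238842e+01, -3.70722592e+01, -1.73824983e-04,
        4.63389239e-03,  1.74738688e-05]), 'tool_pos': array([0.25903701, 0.56828144, 0.24732163]), 'tool_rot': array([-6.66783115e-01, -3.06944212e+00,  2.41954115e-03]), 'contact_force': array([0.60210788, 0.80709571, 0.66229861]), 'wrist_torque': array([-0.0129189 ,  0.01585408, -0.0028816 ]), 'opening': 0.08540091391830838} 0.017
```

View pics/scene0.png

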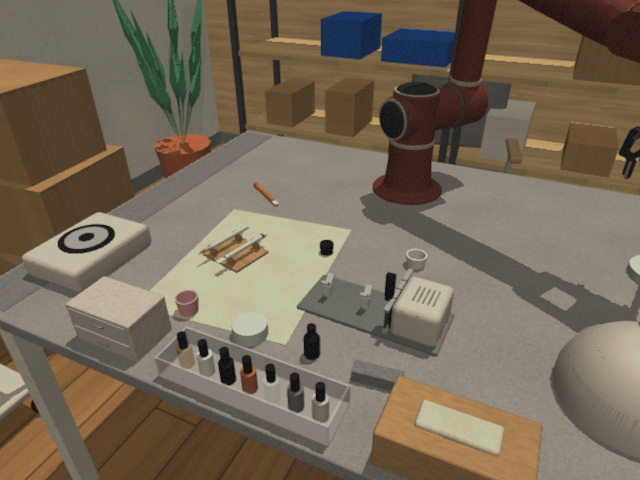

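View pics/side0.png

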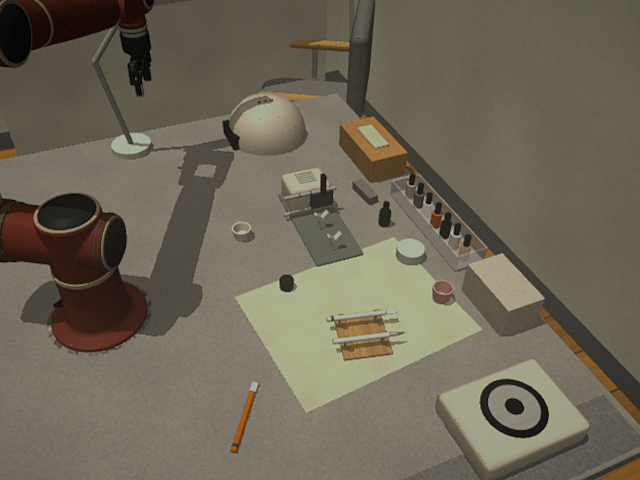

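View pics/wrist0.png

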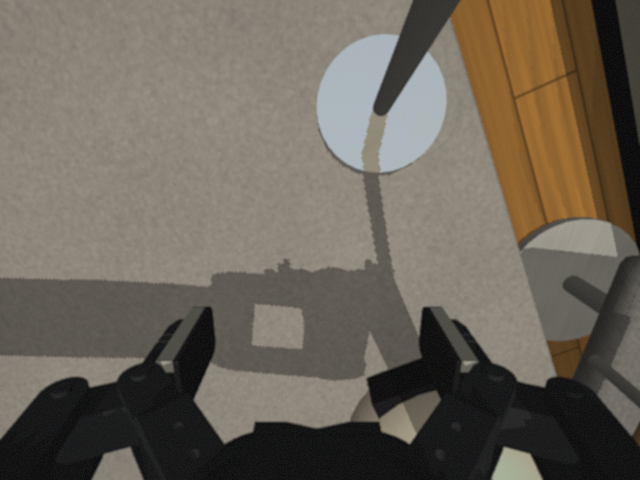

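The scene view shows the rest near (235,245) and the station near (380,310). The side view shows them near (365,330) and (315,215). I'll zoom in on both.

```bash
python3 - <<'E'
from h import *
import pickle
s=pickle.load(open("side0.pkl","rb"));c=pickle.load(open("scene0.pkl","rb"))
def crop(c,x,y,w,h,n,k):
    im=cv2.resize(cv2.cvtColor(c["image"],cv2.COLOR_RGB2BGR)[y:y+h,x:x+w],None,fx=k,fy=k,interpolation=cv2.INTER_CUBIC)
    cv2.imwrite(n,im)
crop(s,320,300,100,75,"pics/s_rest.png",8)
crop(s,270,160,100,110,"pics/s_stat.png",5)
crop(c,190,215,100,70,"pics/c_rest.png",8)
crop(c,295,255,165,105,"pics/c_stat.png",4.8)
E
```

```text
(no output)
```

View pics/s_rest.png

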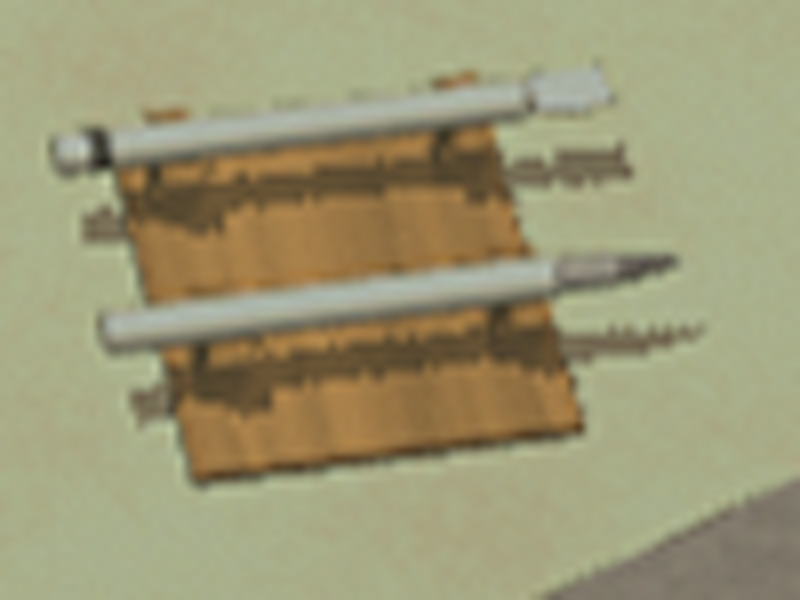

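View pics/s_stat.png

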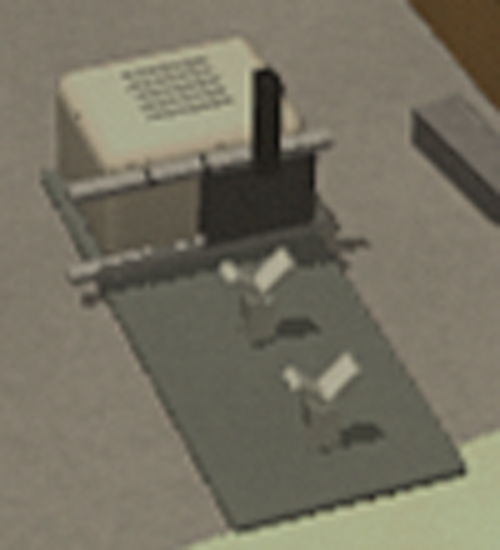

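View pics/c_rest.png

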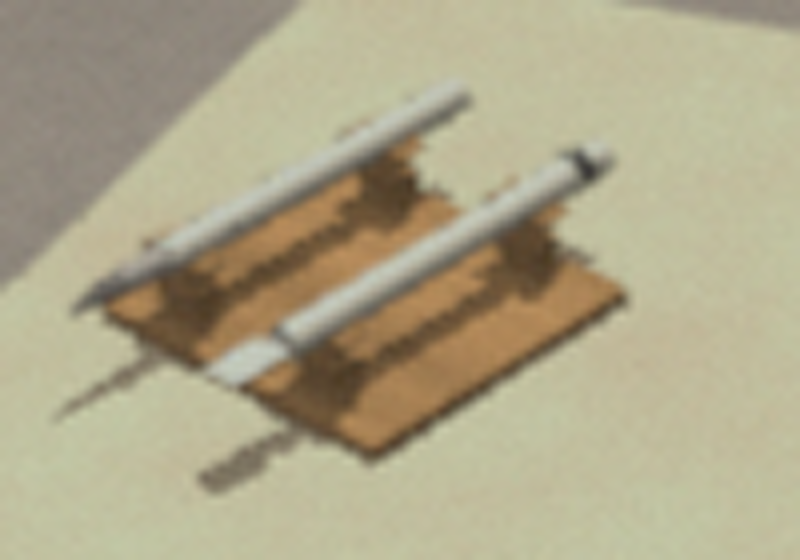

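View pics/c_stat.png

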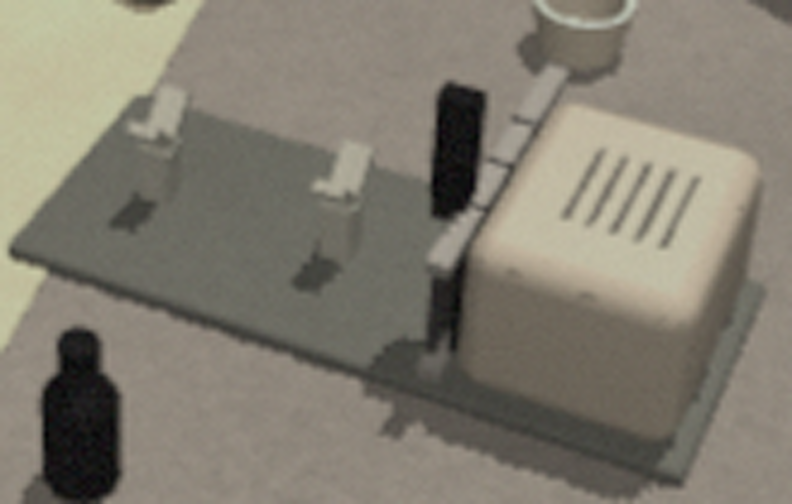

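```bash
python3 - <<'E'
from h import *
import pickle
s=pickle.load(open("side0.pkl","rb"));c=pickle.load(open("scene0.pkl","rb"))
S=lambda p:(p[0]/8+320-.5+.0625,p[1]/8+300-.44); C=lambda p:(p[0]/8+190-.44,p[1]/8+215-.44)
S2=lambda p:(p[0]/5+270-.4,p[1]/5+160-.4); C2=lambda p:(p[0]/4.8+295-.4,p[1]/4.8+255-.4)
def p(n,cam,uv,z): print(n,np.round(onz(cam,*uv,z)[:2],4))
p("tail s",s,S((55,155)),.034);p("tail c",c,C((605,155)),.034)
p("tip s",s,S((608,85)),.034);p("tip c",c,C((222,372)),.034)
p("hend s",s,S((528,97)),.034);p("hend c",c,C((285,338)),.034)
p("brtip s",s,S((678,262)),.034);p("brtip c",c,C((75,310)),.034)
p("brtail s",s,S((106,330)),.034);p("brtail c",c,C((465,95)),.034)
print('station')
p("cornA s(-y,?)",s,S2((233,528)),.006);p("cornA? c",c,C2((140,97)),.008)
p("cornB s",s,S2((465,470)),.006);p("cornB c",c,C2((12,250)),.006)
p("cornC s",s,S2((42,178)),.008);
p("cornD c",c,C2((765,290)),.008);p("cornE c",c,C2((683,485)),.004)
p("tabtop s",s,S2((266,72)),.132);p("tabtop c",c,C2((463,90)),.132)
E
```

```text
tail s [ 0.4663 -0.2371]
tail c [ 0.4675 -0.2335]
tip s [ 0.6231 -0.2732]
tip c [ 0.6185 -0.2744]
hend s [ 0.5997 -0.2685]
hend c [ 0.5961 -0.2676]
brtip s [ 0.6096 -0.3376]
brtip c [ 0.6101 -0.3336]
brtail s [ 0.4539 -0.2991]
brtail c [ 0.4546 -0.2942]
station
cornA s(-y,?) [ 0.5251 -0.0441]
cornA? c [ 0.5311 -0.0394]
cornB s [ 0.6525 -0.05  ]
cornB c [ 0.6561 -0.0448]
cornC s [0.5362 0.2565]
cornD c [0.5442 0.266 ]
cornE c [0.6685 0.2609]
tabtop s [0.624  0.1477]
tabtop c [0.6232 0.1452]
```

```bash
cat >> h.py <<'E'
from scipy.spatial.transform import Rotation as Ro
def plan(x,y,z,head):
    o=sensors.get_obs(); R=Ro.from_rotvec(o["tool_rot"]).as_matrix(); p=o["tool_pos"]
    d=R.T@(np.array([x,y,z])-p)*100
    h=np.degrees(np.arctan2(R[1,0],R[0,0])); tw=(h-head+180)%360-180
    print("t",round(o["t"],2),"pos",np.round(p,4),"head",round(h,1),"tilt",np.round(R[:,2],3),"F",np.round(o["contact_force"],2),"open",round(o["opening"],4),"q",np.round(np.degrees(o["q"])).astype(int))
    print("inc cm",np.round(d,2),"twist",round(tw,1))
E
python3 -c "
from h import *
plan(.47,.2,.25,155.5-50)
plan(.539,-.2535,.2,-13.7)"
```

```text
t 0.15 pos [0.259  0.5683 0.2473] head 155.5 tilt [-0.001 -0.001 -1.   ] F [0.6  0.81 0.66] open 0.0854 q [59  3 92  0 85 -7]
inc cm [-34.47 -24.76  -0.24] twist 50.0
t 0.15 pos [0.259  0.5683 0.2473] head 155.5 tilt [-0.001 -0.001 -1.   ] F [0.6  0.81 0.66] open 0.0854 q [59  3 92  0 85 -7]
inc cm [-59.57 -63.15   4.82] twist 169.2
```

Call:
move_arm([
  [-4,-4,0,10,4],
  [-8,-8,0,20,4],
  [-12,-13,0,30,4],
  [-16,-18,0,40,4],
  [-20,-22.5,0,50,4],
])

```text
t: 0.78
tool_pos: [0.3476, 0.2799, 0.248]
tool_rot: [1.908, 2.496, -0.0]
contact_force: [0.8, -0.6, 0.0]
opening: 0.0402
```

```bash
python3 -c "
from h import *
plan(.539,-.2535,.2,-13.7)"
```

```text
t 0.78 pos [0.3476 0.2799 0.248 ] head 105.2 tilt [ 0. -0. -1.] F [ 0.81 -0.56  0.05] open 0.0402 q [ 29 -23 115   0  88  14]
inc cm [-56.49   4.48   4.81] twist 118.9
```

Call:
move_arm([
  [-6,0.5,0,10,4],
  [-12,0.5,0,20,4],
  [-18,0.5,0,30,4],
  [-24,0.5,0,40,4],
  [-30,0.5,0,50,4],
])

```text
t: 1.4
tool_pos: [0.4326, -0.008, 0.2483]
tool_rot: [2.785, 1.454, 0.001]
contact_force: [1.0, 0.5, 0.6]
opening: 0.0401
```

```bash
python3 -c "
from h import *
c=get_image('wrist'); save(c,'pics/w1.png')
plan(.539,-.2535,.2,-13.7)"
```

```text
t 1.45 pos [ 0.4338 -0.0141  0.2483] head 54.5 tilt [ 0.001 -0.005 -1.   ] F [-1.24 -4.11  0.15] open 0.0399 q [-12 -25 117   0  88  24]
inc cm [-13.36  22.45   4.97] twist 68.2
```

View pics/w1.png

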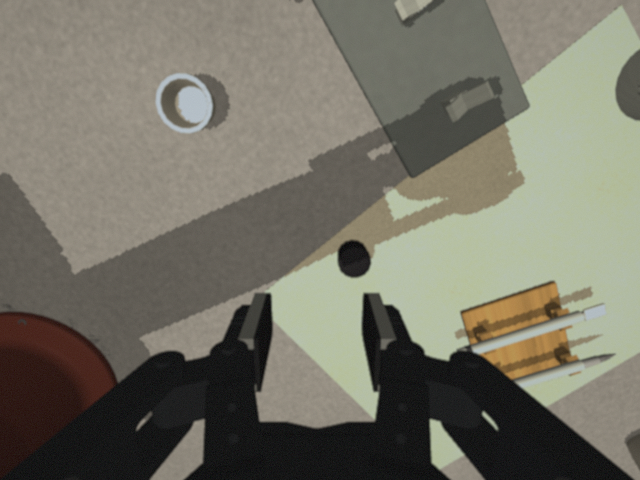

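The wrist view shows the rest at (540,335), with the wand as the upper rod (nail at 595,312), and the gel pot at (354,258). Next I'll move over the wand.

Call:
move_arm([
  [-2,4,0,10,4],
  [-5,9,0,20,4],
  [-8,14,2,30,4],
  [-11,19,3,40,4],
  [-13.4,22.4,4,50,4],
])

```text
t: 2.08
tool_pos: [0.5417, -0.2452, 0.2073]
tool_rot: [-3.138, -0.141, 0.001]
contact_force: [-0.9, 0.3, 0.9]
opening: 0.0399
```

Call:
move_arm([
  [0,0,0,9,4],
  [0,0,0,18,4],
  [0,0,0,18,4],
])

```text
t: 2.45
tool_pos: [0.5412, -0.2432, 0.2078]
tool_rot: [-3.123, 0.339, 0.001]
contact_force: [0.7, 0.4, 0.3]
opening: 0.0402
```

```bash
python3 -c "
from h import *
import pickle
c=get_image('wrist'); save(c,'pics/w2.png');pickle.dump(c,open('w2.pkl','wb'))
plan(.539,-.2535,.2,-13.7)
print(proj(c,[.539,-.2535,.034]),proj(c,[.539+.085*.9716,-.2535-.085*.2366,.034]),proj(c,[.539-.075*.9716,-.2535+.075*.2366,.034]))"
```

```text
t 2.5 pos [ 0.5412 -0.2431  0.2079] head -12.3 tilt [-0.001  0.    -1.   ] F [0.15 0.47 0.06] open 0.0403 q [-31   0  99   0  81  71]
inc cm [0.01 1.06 0.79] twist 1.4
[330.43556002 218.86863334] [334.0610474  114.92730153] [327.72322154 296.63033661]
```

View pics/w2.png

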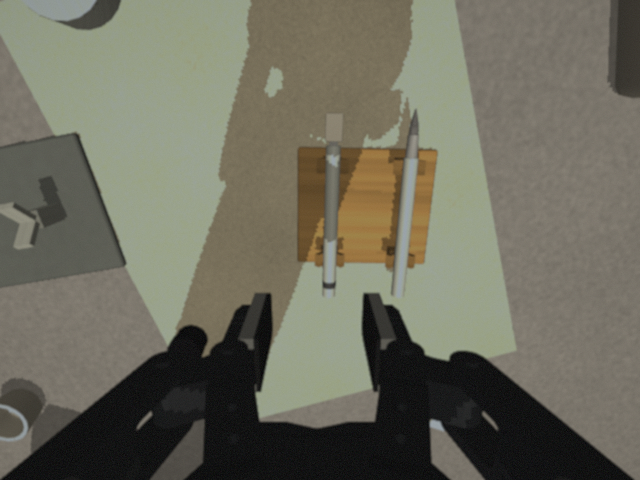

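The wrist view has the nail end at (335,114) and the tail at (329,297), both within 1.5 px of prediction. Descending now.

Call:
move_arm([
  [0,1,0,1.5,4],
  [0,1.05,4,1.5,4],
  [0,1.05,8,1.5,4],
  [0,1.05,11,1.5,4],
  [0,1.05,11,1.5,4],
])

```text
t: 3.12
tool_pos: [0.5369, -0.2528, 0.0952]
tool_rot: [-3.116, 0.383, 0.009]
contact_force: [-0.1, 0.1, 1.6]
opening: 0.0403
```

```bash
python3 -c "
from h import *
c=get_image('wrist'); save(c,'pics/w3.png')
plan(.539,-.2535,.034,-13.7)
print(proj(c,[.539,-.2535,.034]),proj(c,[.539+.085*.9716,-.2535-.085*.2366,.034]),proj(c,[.539-.075*.9716,-.2535+.075*.2366,.034]))"
```

```text
t 3.17 pos [ 0.5384 -0.2536  0.0976] head -14.0 tilt [-0.002  0.001 -1.   ] F [0.04 0.48 0.31] open 0.0399 q [-32   7 103   0  70  72]
inc cm [ 0.07 -0.02  6.36] twist -0.3
[319.30698511 267.88827995] [318.5632455  107.52487133] [319.81378256 377.16276903]
```

View pics/w3.png

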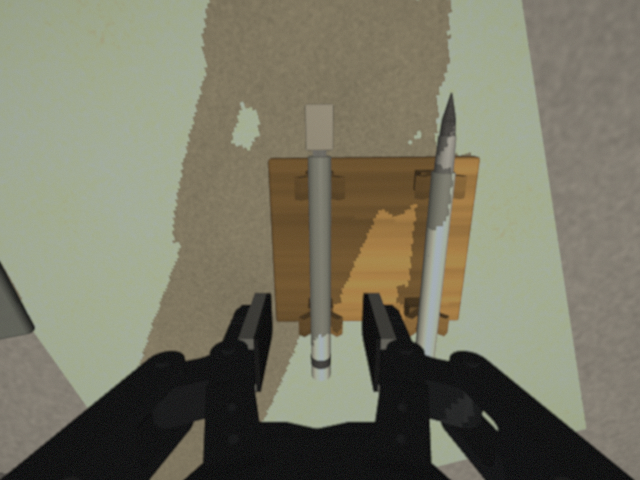

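The wand is centred between the fingers, with the nail end at (319,104). Descend and close.

Call:
move_arm([
  [0.2,0,3,0,4],
  [0.2,0,6.4,0,4],
  [0.2,0,6.4,0,4],
  [0.2,0,6.4,0,0.5],
  [0.2,0,6.4,0,0.5],
], newtons=30)

```text
t: 3.8
tool_pos: [0.5426, -0.2558, 0.0373]
tool_rot: [3.115, -0.382, 0.007]
contact_force: [-0.1, -2.5, 3.5]
opening: 0.0107
```

Call:
move_arm([
  [0,0,0,0,0.5],
  [0,0,0,0,0.5],
])

```text
t: 4.05
tool_pos: [0.5426, -0.2557, 0.0372]
tool_rot: [3.115, -0.382, 0.007]
contact_force: [-1.4, -2.5, 6.6]
opening: 0.0103
```

```bash
python3 -c "
from h import *
plan(.539,-.2535,.12,-13.7)"
```

```text
t 4.05 pos [ 0.5426 -0.2557  0.0372] head -14.0 tilt [ 0.004 -0.004 -1.   ] F [-1.41 -2.48  6.65] open 0.0103 q [-32  12 104   0  63  72]
inc cm [-0.37 -0.11 -8.28] twist -0.3
```

Call:
move_arm([
  [0,0,-1,0,0.5],
  [0,0,-3,0,0.5],
  [0,0,-6,0,0.5],
  [0,0,-9,0,0.5],
  [0,0,-12,0,0.5],
])

```text
t: 4.68
tool_pos: [0.541, -0.2538, 0.1565]
tool_rot: [-3.118, 0.383, -0.001]
contact_force: [0.4, -0.4, -0.9]
opening: 0.0107
```

Call:
move_arm([
  [0,0,0,0,0.5],
  [0,0,0,0,0.5],
])

```text
t: 4.92
tool_pos: [0.5405, -0.2537, 0.1536]
tool_rot: [-3.118, 0.383, 0.002]
contact_force: [-0.4, -0.2, -0.4]
opening: 0.0108
```

```bash
python3 -c "
from h import *
import pickle
for n in ['wrist','side','scene']:
  c=get_image(n); save(c,'pics/l_%s.png'%n);pickle.dump(c,open('l_%s.pkl'%n,'wb'))
  if n=='side': cv2.imwrite('pics/l_side.png',cv2.resize(c['image'][200:400,250:450,::-1],None,fx=3,fy=3))
plan(.593,.045,.16,87.4)"
```

```text
t 5.08 pos [ 0.54   -0.2535  0.1523] head -14.0 tilt [-0.003  0.002 -1.   ] F [-0.31 -0.05 -1.34] open 0.0109 q [-32   4 101   0  75  72]
inc cm [ -2.09 -30.25  -0.73] twist -101.4
```

View pics/l_wrist.png

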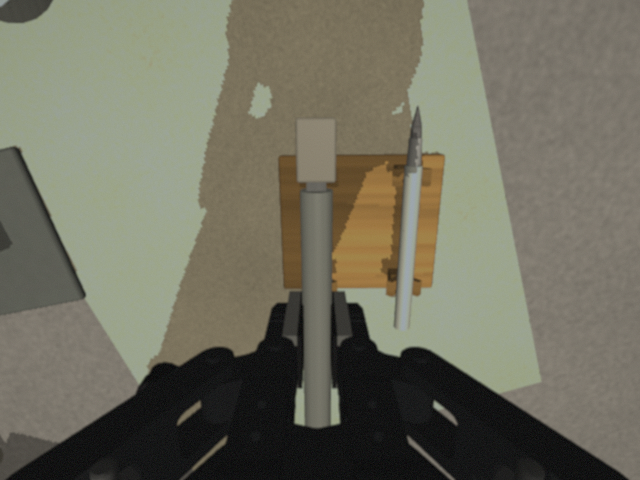

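View pics/l_side.png

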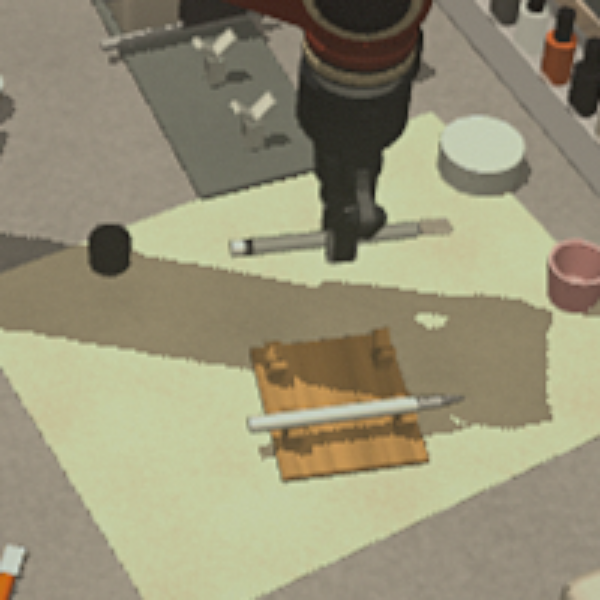

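The wand is held, the brush is undisturbed and the nail tip is at (316,119) in the wrist view. I'll triangulate both wand ends to get the pose in hand.

```bash
python3 - <<'E'
from h import *
import pickle
w=pickle.load(open("l_wrist.pkl","rb"));s=pickle.load(open("l_side.pkl","rb"));c=pickle.load(open("l_scene.pkl","rb"))
cv2.imwrite('pics/l_sc.png',cv2.resize(c['image'][170:320,160:360,::-1],None,fx=4,fy=4,interpolation=cv2.INTER_CUBIC))
cv2.imwrite('pics/l_sd.png',cv2.resize(s['image'][250:310,310:420,::-1],None,fx=7,fy=7,interpolation=cv2.INTER_CUBIC))
E
```

```text
(no output)
```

View pics/l_sc.png

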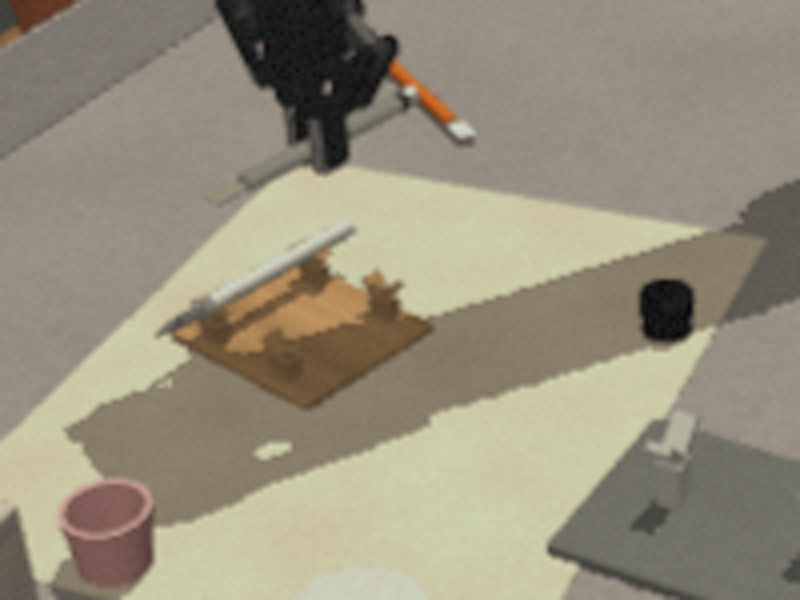

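View pics/l_sd.png

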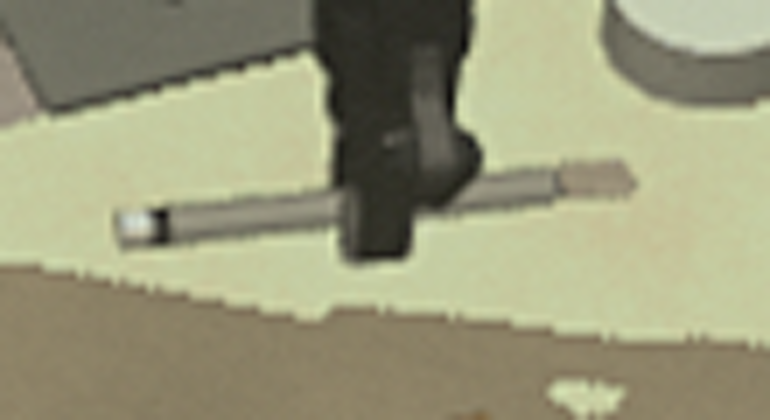

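```bash
cat >> h.py <<'E'
def tri(*obs):
    A=np.zeros((3,3));b=np.zeros(3);rs=[]
    for c,uv in obs:
        o,d=ray(c,*uv);d/=np.linalg.norm(d);M=np.eye(3)-np.outer(d,d);A+=M;b+=M@o;rs.append((o,d))
    X=np.linalg.solve(A,b); return X,[np.linalg.norm((X-o)-d*(d@(X-o))) for o,d in rs]
E
python3 - <<'E'
from h import *
import pickle
w=pickle.load(open("l_wrist.pkl","rb"));s=pickle.load(open("l_side.pkl","rb"));c=pickle.load(open("l_scene.pkl","rb"))
S=lambda x,y:(x/7+310-.43,y/7+250-.43); C=lambda x,y:(x/4+160-.4,y/4+170-.4)
tip,r=tri((w,(316,119.5)),(s,S(634,179)),(c,C(215,196)));print(tip,r)
tail,r2=tri((s,S(118,229)),(c,C(412,96)));print(tail,r2)
d=tip-tail;L=np.linalg.norm(d);print(L,d/L,np.degrees(np.arctan2(d[1],d[0])))
o=sensors.get_obs();R=Ro.from_rotvec(o["tool_rot"]).as_matrix()
for q in(tip,tail,tail+d*75/160): print(R.T@(q-o["tool_pos"]))
E
```

```text
[ 0.6192936  -0.27155428  0.14904225] [np.float64(0.0013885548467569946), np.float64(0.0021539639573171033), np.float64(0.003479975588565895)]
[ 0.46476054 -0.2329094   0.14834552] [np.float64(0.0005057866516745784), np.float64(0.0005057866516746871)]
0.15929337215654446 [ 0.97011606 -0.24260193  0.00437387] -14.040296318397088
[ 0.08130853 -0.00166952  0.00303557]
[-0.07798034 -0.00174712  0.00422971]
[-0.00331368 -0.00171074  0.00366996]
```

Call:
move_arm([
  [0,-2,-1.5,-10,0.5],
  [-1,-6,-3,-20,0.5],
  [-1.5,-11,-5,-30,0.5],
  [-2,-16,-5,-40,0.5],
  [-2,-20,-5,-50,0.5],
])

```text
t: 5.7
tool_pos: [0.5696, -0.0533, 0.2034]
tool_rot: [-2.984, -0.98, 0.002]
contact_force: [0.4, -1.0, -1.0]
opening: 0.011
```

```bash
python3 -c "
from h import *
plan(.591,.005,.20,87.4)"
```

```text
t 5.7 pos [ 0.5696 -0.0533  0.2034] head 36.4 tilt [-0.001  0.    -1.   ] F [ 0.45 -1.   -0.97] open 0.011 q [-13  -2 102   0  80  41]
inc cm [ 5.18 -3.43  0.34] twist -51.0
```

Call:
move_arm([
  [1,-1,0.3,-10,0.5],
  [2,-2,0.3,-20,0.5],
  [3,-3,0.3,-31,0.5],
  [4,-3.4,0.3,-41,0.5],
  [5.2,-3.4,0.3,-51,0.5],
])

```text
t: 6.32
tool_pos: [0.5915, 0.0034, 0.1997]
tool_rot: [-2.271, -2.168, 0.003]
contact_force: [0.3, 0.1, -0.1]
opening: 0.0107
```

Call:
move_arm([
  [0,0,0,0,0.5],
  [0,0,0,0,0.5],
])

```text
t: 6.58
tool_pos: [0.5915, 0.0026, 0.2004]
tool_rot: [-2.281, -2.159, 0.002]
contact_force: [-0.2, 0.0, -0.6]
opening: 0.0108
```

```bash
python3 -c "
from h import *
import pickle
c=get_image('wrist'); pickle.dump(c,open('p1.pkl','wb'));save(c,'pics/p1.png')
plan(.591,.005,.20,87.4)
O=np.array([.593,.045]);X=np.array([.999,-.046]);Y=np.array([.046,.999])
st=lambda x,y,z:np.r_[O+X*x*1e-3+Y*y*1e-3,z*1e-3]
for q in [(-65,-85,8),(65,-85,8),(-15.5,45,57),(15.5,45,57),(-15.5,-45,57),(15.5,-45,57),(26,103,132)]: print(q,proj(c,st(*q)))
"
```

```text
t 6.62 pos [0.5916 0.0026 0.2006] head 86.9 tilt [-0.001  0.    -1.   ] F [-0.95 -0.23 -0.14] open 0.0108 q [ -7   0 100   0  80  -4]
inc cm [ 0.24 -0.07  0.06] twist -0.5
(-65, -85, 8) [247.45237725 257.60620986]
(65, -85, 8) [384.10766148 256.37839303]
(-15.5, 45, 57) [291.47582669 111.13992622]
(15.5, 45, 57) [335.33155413 110.66439858]
(-15.5, -45, 57) [295.18872799 232.54508726]
(15.5, -45, 57) [334.62305313 232.17842234]
(26, 103, 132) [366.99544323 -28.0560698 ]
```

View pics/p1.png

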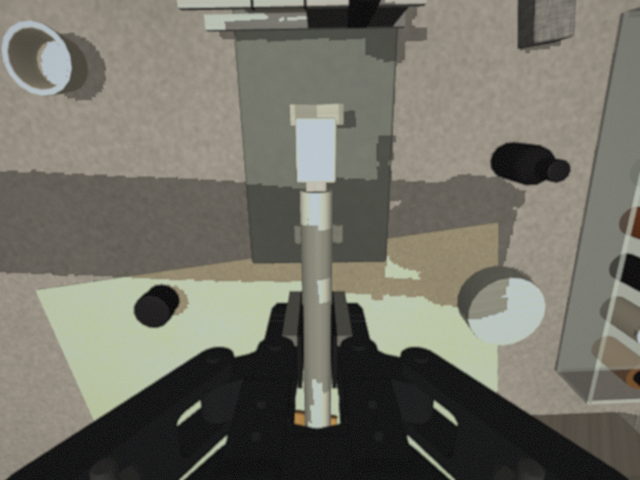

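```bash
python3 -c "
from h import *
import pickle
c=pickle.load(open('p1.pkl','rb'))
a=cv2.resize(c['image'][95:130,270:370,::-1],None,fx=8,fy=8,interpolation=cv2.INTER_CUBIC)
b=cv2.resize(c['image'][217:252,270:370,::-1],None,fx=8,fy=8,interpolation=cv2.INTER_CUBIC)
b=np.clip(b.astype(float)*1.6,0,255).astype(np.uint8)
cv2.imwrite('pics/p1z.png',np.vstack([a,b]))
"
```

```text
(no output)
```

View pics/p1z.png

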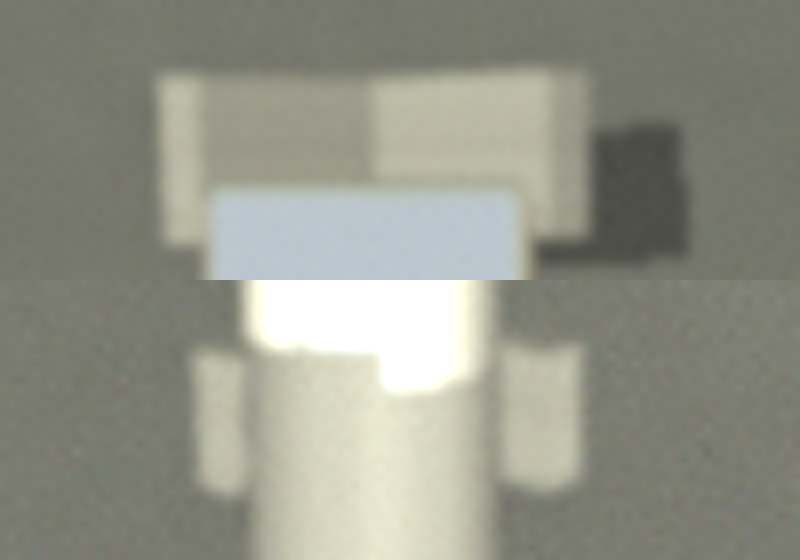

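```bash
python3 -c "
from h import *
import pickle
c=pickle.load(open('p1.pkl','rb'))
A=onz(c,316.7,114.2,.057);A2=onz(c,(295.25+339)/2-.45,114.2,.057);B=onz(c,318.2,234.2,.057)
ap=onz(c,316.1,114.2,.0415)
print(A,A2,B,ap,np.degrees(np.arctan2(*(A-B)[1::-1])),np.linalg.norm(A-B),(A+B)/2)
L=onz(c,252.5,262.5,.008);Rr=onz(c,386,261.5,.008);print('plate',L,Rr,(L+Rr)/2,np.linalg.norm(L-Rr))
for z in(.19,.197):print('wand tip',z,onz(c,316,119,z), onz(c,316.5,190,z),onz(c,318,428,z))
"
```

```text
[0.59727675 0.08762406 0.057     ] [0.59725906 0.08762506 0.057     ] [ 0.59343607 -0.00161465  0.057     ] [0.59681497 0.08783904 0.0415    ] 87.53560485562843 0.0893213175028422 [0.59535641 0.04300471 0.057     ]
plate [ 0.52838867 -0.04219299  0.008     ] [ 0.65584504 -0.04825873  0.008     ] [ 0.59211685 -0.04522586  0.008     ] 0.12760062805109096
wand tip 0.19 [0.5970431  0.08438472 0.19      ] [0.59577288 0.05870913 0.19      ] [ 0.58994731 -0.05732199  0.19      ]
wand tip 0.197 [0.59706653 0.08438241 0.197     ] [0.59586202 0.06003502 0.197     ] [ 0.59033781 -0.04999381  0.197     ]
```

```bash
python3 -c "
from h import *
plan(.5944,.0461,.085,87.5)
plan(.5944,.0461,.0535,87.5)"
```

```text
t 6.62 pos [0.5916 0.0026 0.2006] head 86.9 tilt [-0.001  0.    -1.   ] F [-0.95 -0.23 -0.14] open 0.0108 q [ -7   0 100   0  80  -4]
inc cm [ 4.36  0.06 11.56] twist -0.6
t 6.62 pos [0.5916 0.0026 0.2006] head 86.9 tilt [-0.001  0.    -1.   ] F [-0.95 -0.23 -0.14] open 0.0108 q [ -7   0 100   0  80  -4]
inc cm [ 4.36  0.06 14.71] twist -0.6
```

Call:
move_arm([
  [2,0,2,-0.6,0.5],
  [4.4,0.05,5,-0.6,0.5],
  [4.4,0.05,8,-0.6,0.5],
  [4.4,0.05,11,-0.6,0.5],
  [4.4,0.05,11.5,-0.6,0.5],
])

```text
t: 7.25
tool_pos: [0.5919, 0.0478, 0.0821]
tool_rot: [-2.263, -2.171, 0.007]
contact_force: [0.1, -0.2, -0.7]
opening: 0.0107
```

Call:
move_arm([
  [0,0,0,0,0.5],
  [0,0,0,0,0.5],
])

```text
t: 7.5
tool_pos: [0.5959, 0.0469, 0.0879]
tool_rot: [2.266, 2.173, 0.003]
contact_force: [-0.7, -0.8, 0.1]
opening: 0.0107
```

```bash
python3 -c "
from h import *
import pickle
c=get_image('wrist'); pickle.dump(c,open('p2.pkl','wb'));save(c,'pics/p2.png')
c=get_image('side');cv2.imwrite('pics/p2s.png',cv2.resize(c['image'][150:280,260:370,::-1],None,fx=4.5,fy=4.5,interpolation=cv2.INTER_CUBIC))
plan(.5944,.0461,.0535,87.5)"
```

```text
t 7.6 pos [0.5959 0.0467 0.0879] head 87.6 tilt [ 0.003 -0.    -1.   ] F [ 0.03  0.35 -0.08] open 0.0107 q [ -3   8 103   0  69   0]
inc cm [-0.07 -0.16  3.44] twist 0.1
```

View pics/p2.png

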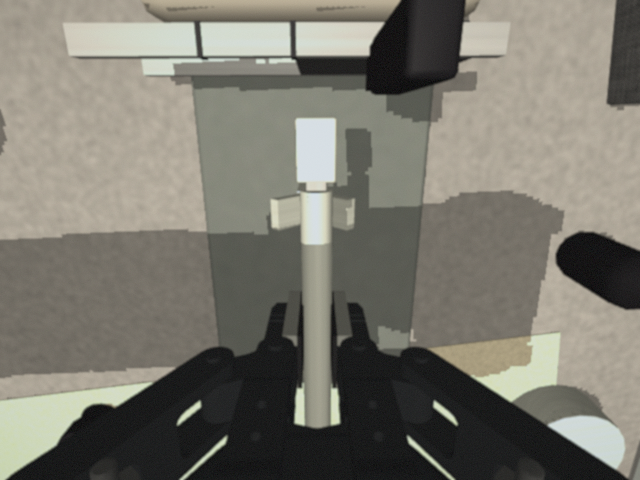

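View pics/p2s.png

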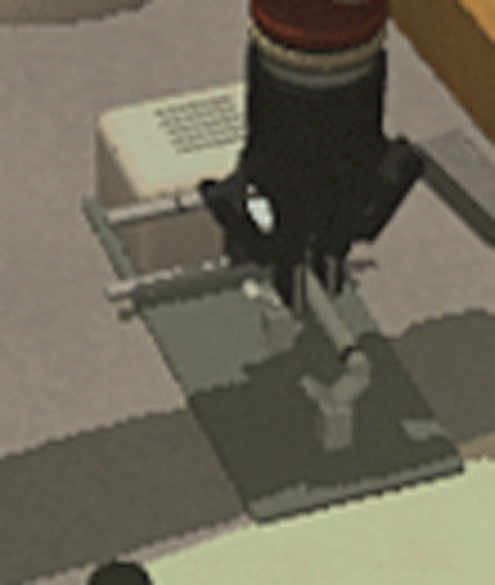

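The far V-rest is at columns 270–355 and the wand at 316, so the wand is about 1.6 mm too far towards +x, as the pose reading also says. I'll correct that and lower slowly.

Call:
move_arm([
  [-0.05,-0.15,0,0,0.5],
  [-0.05,-0.15,1,0,0.5],
  [-0.05,-0.15,2,0,0.5],
  [-0.05,-0.15,2.6,0,0.5],
  [-0.05,-0.15,3,0,0.5],
])

```text
t: 8.22
tool_pos: [0.5929, 0.0463, 0.0553]
tool_rot: [-2.267, -2.174, 0.001]
contact_force: [0.2, 0.3, -0.2]
opening: 0.0107
```

Call:
move_arm([
  [0,0,0,0,0.5],
  [0,0,0,0,0.5],
])

```text
t: 8.48
tool_pos: [0.5936, 0.0463, 0.0566]
tool_rot: [2.267, 2.174, 0.001]
contact_force: [-0.7, 0.4, -0.7]
opening: 0.0105
```

```bash
python3 -c "
from h import *
c=get_image('wrist'); save(c,'pics/p3.png')
plan(.5944,.0461,.0535,87.5)"
```

```text
t 8.53 pos [0.5937 0.0463 0.0567] head 87.6 tilt [ 0.001 -0.    -1.   ] F [ 0.2   1.3  -0.38] open 0.0108 q [ -3  10 104   0  66   0]
inc cm [-0.01  0.07  0.32] twist 0.1
```

View pics/p3.png

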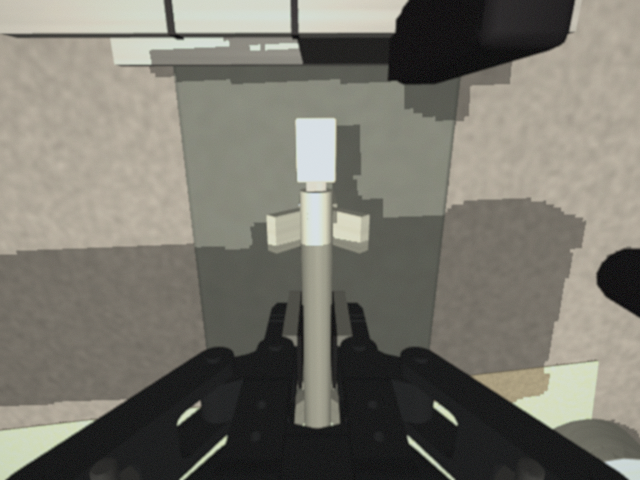

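Call:
move_arm([
  [0,0.05,0.15,0,0.5],
  [0,0.05,0.3,0,0.5],
  [0,0.05,0.3,0,0.5],
])

```text
t: 8.9
tool_pos: [0.594, 0.0463, 0.0535]
tool_rot: [2.268, 2.174, 0.0]
contact_force: [0.2, 0.2, -0.2]
opening: 0.0103
```

Call:
move_arm([
  [0,0,0.1,0,0.5],
  [0,0,0.1,0,0.5],
])

```text
t: 9.15
tool_pos: [0.5941, 0.0463, 0.0533]
tool_rot: [2.268, 2.174, 0.0]
contact_force: [-1.7, -0.8, 5.7]
opening: 0.0105
```

There is 5.7 N upward contact, so the wand is seated. Opening.

Call:
move_arm([
  [0,0,0,0,1.4],
  [0,0,0,0,2],
  [0,0,0,0,3.2],
  [0,0,0,0,3.2],
])

```text
t: 9.65
tool_pos: [0.5937, 0.0463, 0.0521]
tool_rot: [-2.267, -2.174, 0.0]
contact_force: [-0.7, 0.2, -0.4]
opening: 0.0317
```

Call:
move_arm([
  [0,0,-2,0,3.2],
  [0,0,-5,0,3.2],
  [0,0,-8,0,3.2],
  [0,0,-11,0,3.2],
  [0,0,-11,0,3.2],
])

```text
t: 10.28
tool_pos: [0.5963, 0.0462, 0.1674]
tool_rot: [2.263, 2.17, 0.009]
contact_force: [-0.1, 0.2, 0.3]
opening: 0.0323
```

Call:
move_arm([
  [0,0,0,0,3.2],
  [0,0,0,0,3.2],
])

```text
t: 10.52
tool_pos: [0.5929, 0.0463, 0.1607]
tool_rot: [-2.266, -2.173, 0.003]
contact_force: [-1.4, 0.5, -0.1]
opening: 0.0321
```

```bash
python3 -c "
from h import *
import pickle
c=get_image('wrist'); save(c,'pics/p4.png');pickle.dump(c,open('p4.pkl','wb'))
c=get_image('scene');pickle.dump(c,open('p4c.pkl','wb'));cv2.imwrite('pics/p4c.png',cv2.resize(c['image'][245:365,290:460,::-1],None,fx=4.5,fy=4.5,interpolation=cv2.INTER_CUBIC))
plan(.6258,.1448,.18,87.5)"
```

```text
t 10.62 pos [0.5931 0.0463 0.1608] head 87.6 tilt [-0.003  0.    -1.   ] F [-0.58 -0.01 -0.44] open 0.032 q [ -3   3 101   0  76   0]
inc cm [ 9.98  2.85 -1.93] twist 0.1
```

View pics/p4.png

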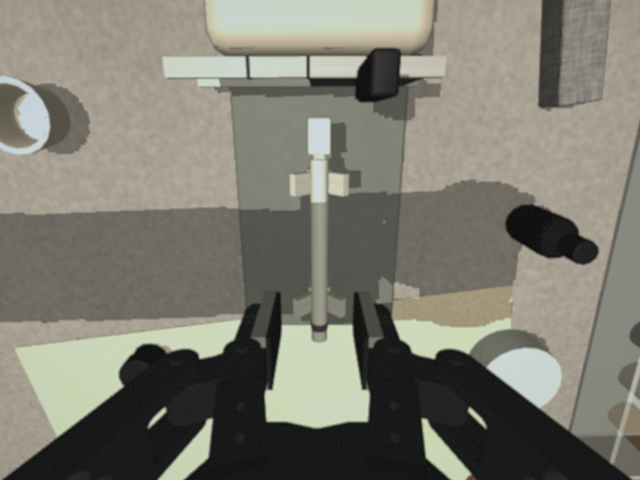

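View pics/p4c.png

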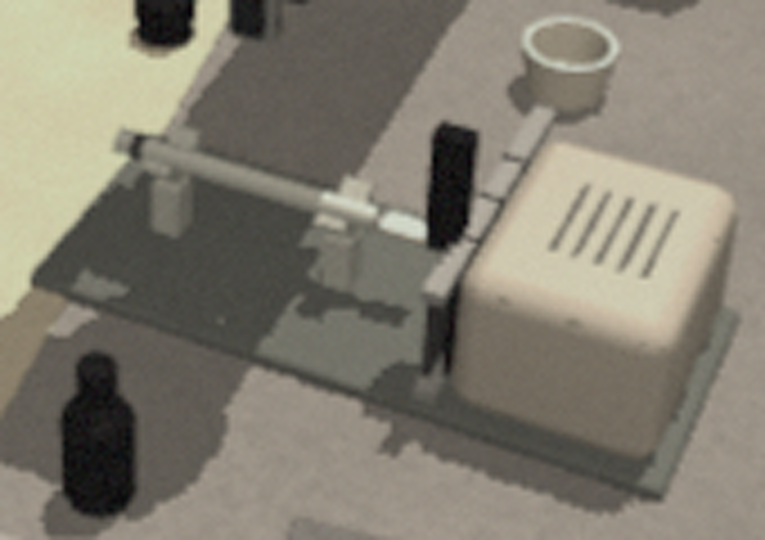

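The wand sits in both Vs, with the nail end at (319,119). Next I'll check the numbers and measure the tab.

```bash
python3 -c "
from h import *
import pickle
c=pickle.load(open('p4.pkl','rb'))
O=np.array([.5954,.0430]);X=np.array([.9991,-.0429]);Y=np.array([.0429,.9991])
st=lambda p:np.round([(p[:2]-O)@X,(p[:2]-O)@Y],4)
print('tip',st(onz(c,318.5,119,.05)),'tail',st(onz(c,319,340,.05)),'V far',st(onz(c,319.5,184,.057)),'Vnear',st(onz(c,319.5,303,.057)))
a=cv2.resize(c['image'][30:115,330:430,::-1],None,fx=7,fy=7,interpolation=cv2.INTER_CUBIC)
cv2.imwrite('pics/tab.png',np.clip(a.astype(float)*2.5,0,255).astype(np.uint8))
"
```

```text
tip [-0.0006  0.0851] tail [-0.     -0.0756] V far [0.0001 0.0456] Vnear [ 0.0003 -0.04  ]
```

View pics/tab.png

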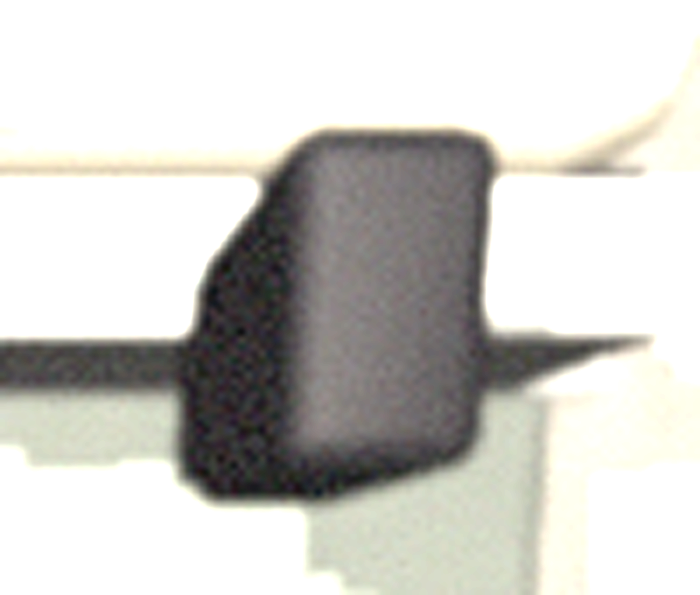

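```bash
python3 -c "
from h import *
import pickle
c=pickle.load(open('p4.pkl','rb'))
O=np.array([.5954,.0430]);X=np.array([.9991,-.0429]);Y=np.array([.0429,.9991])
p=onz(c,385.1,71.4,.132);print(p,(p[:2]-O)@X,(p[:2]-O)@Y)
plan(p[0],p[1],.175,87.5)"
```

```text
[0.62507504 0.14459073 0.132     ] 0.025290094629094408 0.10277236117640325
t 10.62 pos [0.5931 0.0463 0.1608] head 87.6 tilt [-0.003  0.    -1.   ] F [-0.58 -0.01 -0.44] open 0.032 q [ -3   3 101   0  76   0]
inc cm [ 9.96  2.78 -1.43] twist 0.1
```

Call:
move_arm([
  [2,1,-3,0,4],
  [5,2,-3,0,4],
  [8,2.8,-3,0,4],
  [10,2.8,-2.5,0,4],
  [10,2.8,-1.5,0,4],
])

```text
t: 11.25
tool_pos: [0.6257, 0.1459, 0.1764]
tool_rot: [-2.265, -2.176, 0.001]
contact_force: [0.0, -0.9, -0.6]
opening: 0.04
```

Call:
move_arm([
  [0,0,0,0,4],
  [0,0,0,0,4],
])

```text
t: 11.5
tool_pos: [0.6258, 0.1441, 0.1769]
tool_rot: [-2.269, -2.173, 0.001]
contact_force: [1.9, 0.5, 0.5]
opening: 0.04
```

```bash
python3 -c "
from h import *
c=get_image('wrist'); save(c,'pics/t1.png')
c=get_image('side');cv2.imwrite('pics/t1s.png',cv2.resize(c['image'][130:250,250:380,::-1],None,fx=4.5,fy=4.5,interpolation=cv2.INTER_CUBIC))
plan(.6252,.1446,.118,87.5)"
```

```text
t 11.6 pos [0.6262 0.1442 0.1776] head 87.5 tilt [ 0. -0. -1.] F [ 0.7  -0.29  0.03] open 0.0404 q [ 6  8 94  0 78  9]
inc cm [ 0.03 -0.1   5.96] twist 0.0
```

View pics/t1.png

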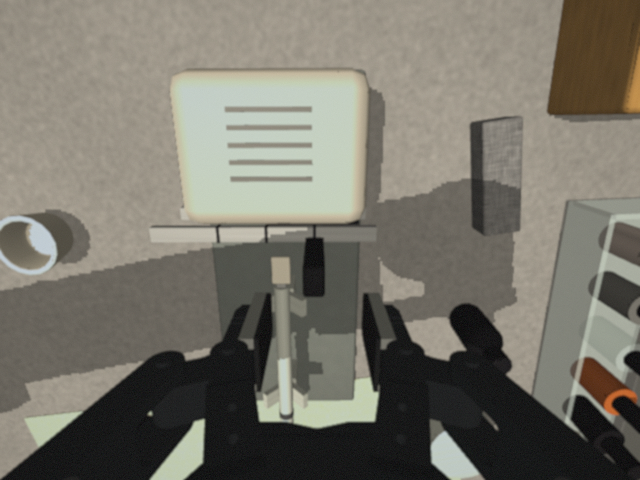

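View pics/t1s.png

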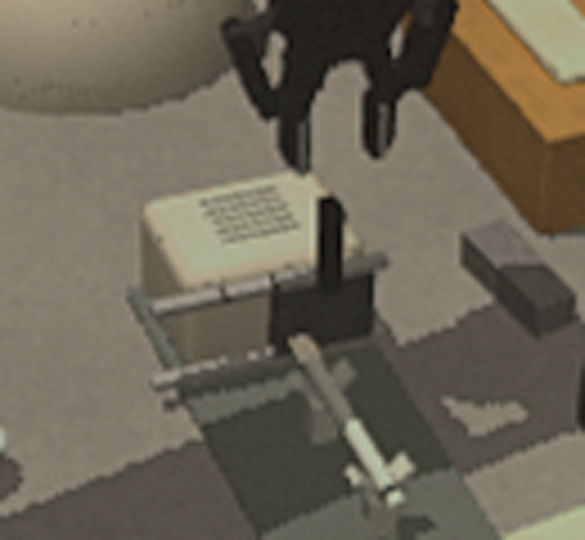

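Wrist view shows the tab between the fingers at (314,265); the wand is still seated. Lowering onto the tab.

Call:
move_arm([
  [0,-0.1,2,0,4],
  [0,-0.1,4,0,4],
  [0,-0.1,5.5,0,4],
  [0,-0.1,5.9,0,4],
  [0,-0.1,5.9,0,4],
])

```text
t: 12.22
tool_pos: [0.6249, 0.1451, 0.1178]
tool_rot: [-2.267, -2.174, 0.001]
contact_force: [-0.6, 0.1, -0.6]
opening: 0.0401
```

```bash
python3 -c "
from h import *
c=get_image('wrist'); save(c,'pics/t2.png')
plan(.6252,.1446,.118,87.5)"
```

```text
t 12.28 pos [0.6254 0.1451 0.1187] head 87.6 tilt [ 0.001  0.    -1.   ] F [-0.23 -0.01  0.22] open 0.0401 q [ 6 11 96  0 72  9]
inc cm [-0.05 -0.01  0.07] twist 0.1
```

View pics/t2.png

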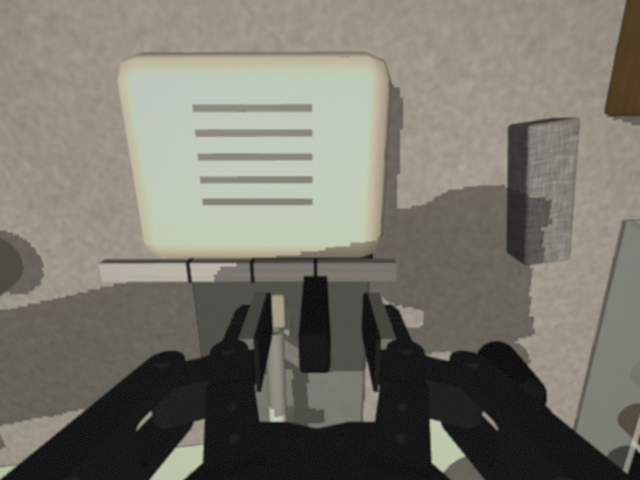

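The tab is centred between the pads. Closing.

Call:
move_arm([
  [0,0,0,0,2],
  [0,0,0,0,1.4],
  [0,0,0,0,0.6],
  [0,0,0,0,0.6],
  [0,0,0,0,0.6],
], newtons=40)

```text
t: 12.9
tool_pos: [0.6242, 0.1452, 0.1193]
tool_rot: [-2.266, -2.174, 0.002]
contact_force: [-6.1, -1.2, 5.4]
opening: 0.0115
```

```bash
python3 -c "
from h import *
plan(.6252-.03*.9991,.1446+.03*.0429,.118,87.5)"
```

```text
t 12.9 pos [0.6242 0.1452 0.1193] head 87.6 tilt [-0.002 -0.    -1.   ] F [-6.09 -1.19  5.43] open 0.0115 q [ 6 11 96  0 73  9]
inc cm [-0.05 -2.9   0.13] twist 0.1
```

Call:
move_arm([
  [0,-0.5,0,0,0.6],
  [0,-1.1,0,0,0.6],
  [0,-1.7,0,0,0.6],
  [0,-2.3,0,0,0.6],
  [0,-2.8,0,0,0.6],
])

```text
t: 13.52
tool_pos: [0.5978, 0.1462, 0.1193]
tool_rot: [2.266, 2.173, 0.004]
contact_force: [6.1, 0.4, 1.7]
opening: 0.0111
```

Call:
move_arm([
  [0,-0.1,0,0,0.6],
  [0,-0.1,0,0,0.6],
  [0,-0.1,0,0,0.6],
])

```text
t: 13.9
tool_pos: [0.5969, 0.1463, 0.1193]
tool_rot: [2.266, 2.173, 0.004]
contact_force: [6.2, 0.2, 1.8]
opening: 0.0116
```

```bash
python3 -c "
from h import *
import pickle
for n,b in [('wrist',None),('side',(150,270,250,380)),('scene',(245,365,290,460))]:
  c=get_image(n); pickle.dump(c,open('f_%s.pkl'%n,'wb'))
  im=c['image'][:,:,::-1]
  if b: im=cv2.resize(im[b[0]:b[1],b[2]:b[3]],None,fx=4.5,fy=4.5,interpolation=cv2.INTER_CUBIC)
  cv2.imwrite('pics/f_%s.png'%n,im)
plan(.6252-.03*.9991,.1446+.03*.0429,.118,87.5)"
```

```text
t 14.05 pos [0.597  0.1463 0.1193] head 87.6 tilt [ 0.003  0.    -1.   ] F [5.05 0.41 1.62] open 0.0112 q [  7   8 100   0  72   9]
inc cm [-0.05 -0.17  0.13] twist 0.1
```

View pics/f_wrist.png

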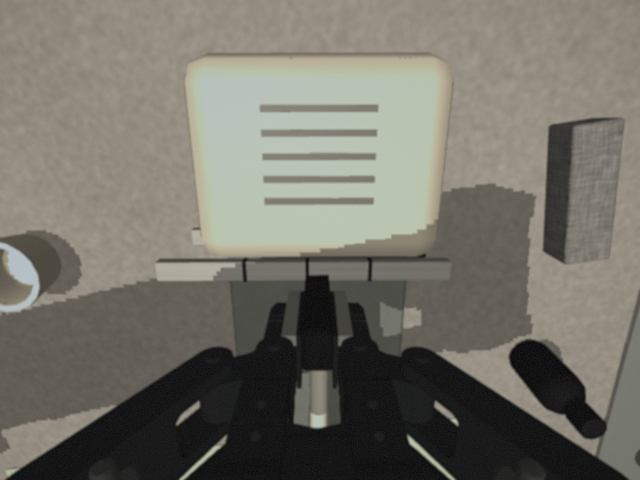

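View pics/f_side.png

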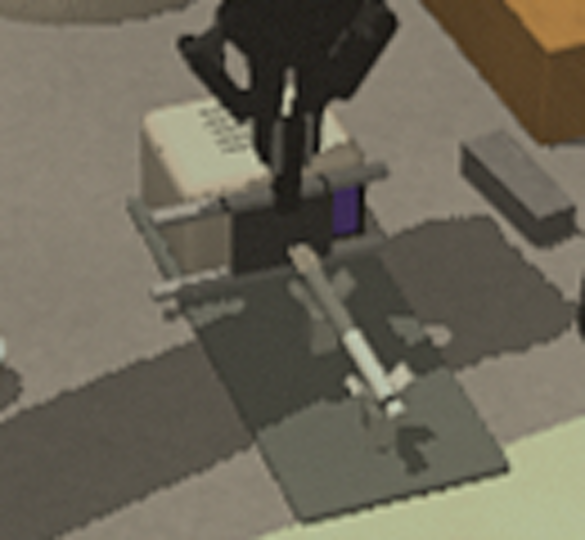

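View pics/f_scene.png

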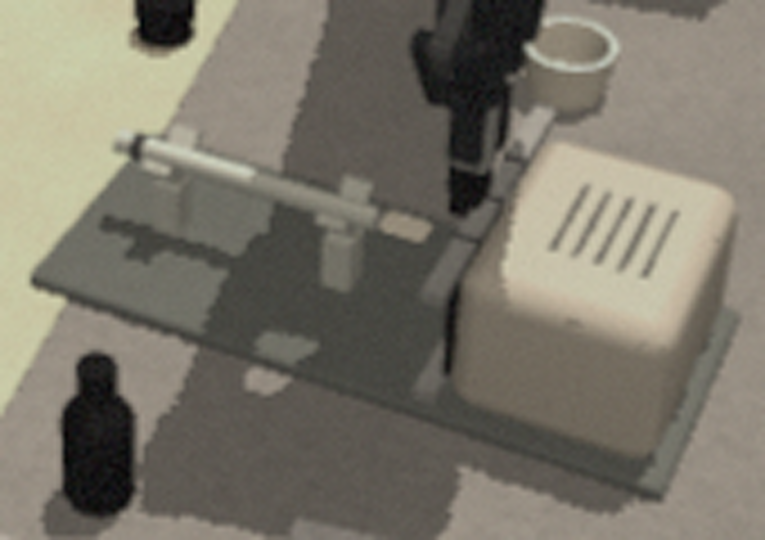

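The shutter is open about 28 mm with a 5–6 N spring pull. I'll add 2 mm.

Call:
move_arm([
  [0,-0.1,0,0,0.6],
  [0,-0.2,0,0,0.6],
  [0,-0.2,0,0,0.6],
  [0,-0.2,0,0,0.6],
  [0,-0.2,0,0,0.6],
])

```text
t: 14.68
tool_pos: [0.595, 0.1464, 0.1193]
tool_rot: [2.266, 2.173, 0.004]
contact_force: [5.7, 0.8, 2.4]
opening: 0.0114
```

```bash
python3 -c "
from h import *
import pickle
c=get_image('side');pickle.dump(c,open('g.pkl','wb'))
a=pickle.load(open('side0.pkl','rb'))
f=lambda c:cv2.resize(c['image'][165:235,275:345,::-1],None,fx=5.6,fy=5.6,interpolation=cv2.INTER_CUBIC)
cv2.imwrite('pics/g.png',np.hstack([f(a),f(c)]))
plan(.6252-.03*.9991,.1446+.03*.0429,.118,87.5)"
```

```text
t 14.72 pos [0.595  0.1464 0.1193] head 87.6 tilt [ 0.003  0.    -1.   ] F [ 6.15 -0.65  2.9 ] open 0.0117 q [  7   8 100   0  72   9]
inc cm [-0.05  0.02  0.13] twist 0.1
```

View pics/g.png

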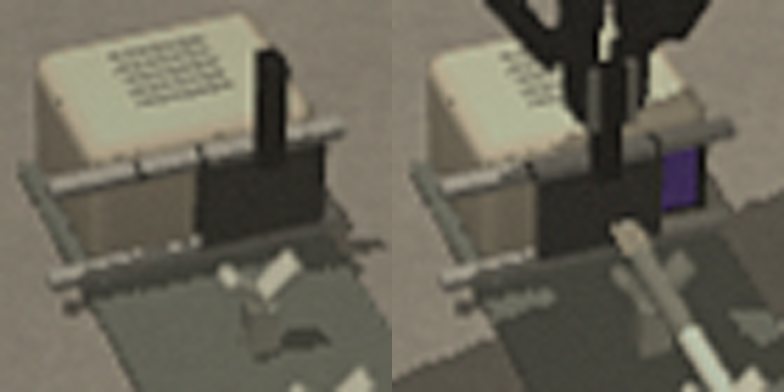

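```bash
python3 -c "
from h import *
import pickle
c=pickle.load(open('g.pkl','rb'))
O=np.array([.5954,.0430]);X=np.array([.9991,-.0429]);Y=np.array([.0429,.9991])
def s(u,v):
  o,d=ray(c,u/5.6+275-.4,v/5.6+165-.4); k=(.107-(o[:2]-O)@Y)/(d[:2]@Y);p=o+k*d; return np.round([(p[:2]-O)@X,p[2]],4)
for q in [(197,195),(146,210),(324,185),(267,200)]: print(q,s(*q))"
```

```text
(197, 195) [-0.011  0.055]
(146, 210) [-0.0372  0.0527]
(324, 185) [0.0556 0.0438]
(267, 200) [0.0256 0.0423]
```

```bash
python3 -c "
from h import *
print(order.finish_job())"
```

```text
the job is handed in; nothing more can be done
None
```

The wand is lying in both V-rests and I let go of it there. The gripper is holding the shutter at about half travel, and I handed the job in at about 14.7 s of the 51 s allowed. The hand-in reports no verdict, so the figures below are my own last checks.

- **Wand:** It was lowered in until I read about 5.7 N of upward contact, then released while the shutter was still shut. From the wrist camera, the nail end was at station y ≈ 85 mm and the axis within about 1 mm of centre. I did not re-measure its height and tilt after release. In the final pictures it still looked seated and clear of the fingers.
- **Shutter:** The arm moved the tab about 29–30 mm, and the steady pull of about 6 N matches half travel. The side-camera edges disagreed slightly, giving 26 mm on one edge and 30 mm on the other. Both are inside the 24–36 mm limits.
- **Other things:** The brush looked undisturbed just after the wand was lifted. I did not touch it or the other items, and the ones visible in the later pictures looked in place.

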